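# Close up the row and hold the carton flap for the packer

## Robot

A 6-joint arm with a two-finger parallel gripper is mounted at the origin on the work surface. World frame = base frame: x ahead of the robot, y to its left, z up, the work surface at z = 0. Lengths are in mm, angles in rad, forces in N, time in s.
With the tool pointing down it reaches from about 400 to 925 mm from the base axis. Payload 12.5 kg.
Tool frame: the origin (TCP) lies at the very end of the fingers, on their centre line; the grasp point (between the pads) lies 19 mm behind it; z points along the fingers, y is the line along which they close (so a half turn about z gives the same grasp; the last joint's range is limited). The gripper opens to 95 mm and grips with 3 to 60 N. Pads are 20 mm wide; open, the fingers measure 119 mm over their backs; the gripper's body (75 mm by 180 mm) begins 59 mm behind the grasp point.
Start: joints at [-1.406, 0.491, 1.559, -0, 1.092, -0.106], TCP at [167.212, -602.235, 214.661] pointing down, gripper open.
Joint ranges: [-3.1, 3.1], [-0.84, 2.19], [0.05, 2.79], [-1.13, 4.28], [0.06, 2.93], [-2.69, 2.69]. Speed limits (rad/s): [2.22, 2.22, 2.79, 3.14, 3.14, 3.14].

## Interface

Orientations are given as a rotation vector (axis times angle).
In Python, from cell import ctrl, imaging, job_done gives the robot as it stands.
- The arm moves only by the shell command python3 -m handwheel 'ROWS'. ROWS is JSON, a list of rows, each an object of numbers: "dx", "dy", "dz": the shift along the tool's x, y, z each as a share of 40 mm, from -1 to 1; "rx", "ry", "rz": the turn, a rotation vector about the tool's x, y, z each as a share of 0.1 rad, from -1 to 1; "gripper": the finger opening in mm, from 0 to 95.1. In form: [{"dx": .., "dy": .., "dz": .., "rx": .., "ry": .., "rz": .., "gripper": ..}, ...]. A call has 1 to 5 rows; each row shifts and turns the commanded pose from where the row before left it, along the tool's axes as they then stand; what a row does not reach is not made up. A row lasts 1/12 s, in which the tool goes at most 41.7 mm and 7.16 degrees, less where a joint would pass 70% of its speed; a pose out of reach is approached as far as the arm can. A call with a number of a shift or a turn outside -1 to 1 is refused whole. A call with a gripper value outside its range is refused whole. The fingers move at their own pace and stop on an object; the grip force is fixed at half the most. Time passes only in rows, so rows that do not move let the fingers close. It gives the time, the measured TCP pose, the force, the opening and the grip force at its end, in the units of the state.
- ctrl.get_state(): the state, without advancing time (a new reading comes with each control period).
- imaging.get_image(name): name is "scene" or "top" or "wrist"; returns the picture (400x640x3 uint8, blue, green, red); there is no depth.
- imaging.get_calibration(name): a dict with "camera_matrix" (3x3 intrinsics, pixels), "world_to_cam" (4x4, takes a point from world to camera coordinates). Camera axes: x right, y up, looking along -z (the intrinsics and any distortion apply to the point x, -y, -z); pixel columns grow to the right and rows downward; lengths in mm; the calibration is good to about 2 mm. A picture is of the moment at which its call begins: read the wrist's pose just before it. get_calibration takes no time and is no camera call; for the wrist camera it gives the pose at the moment of the call.
- job_done(): hands the job in; it is judged then, once.
The state is a dict: "time": time; "joint_pos": joint angles; "joint_velocities": joint speeds; "joint_efforts": joint torques, N m; "tcp_pos": TCP position; "ee_rot": TCP orientation; "contact_force": force on the tool from outside, world axes, zero at the start; "ft_torque": the same for the moment, N m; "finger_gap": opening from 0.0 (shut) to 1.0 (fully open); "gripper_force": force on a finger pad.
Only numpy, scipy, OpenCV 4.12 (cv2) and the standard library are available. Lean on these libraries where they do the work, as an engineer would, in place of code of your own. Each camera call takes 0.05 s, during which the arm holds its last target. There are 200 camera calls.

## Task

The packer is about to lay the last games into the open carton and needs both hands. In the carton, first slide the nearer loose game box along until it lies flush against the game in the far corner, leaving that one in its corner; then raise the springy long flap that hangs over the left half of the carton and hold it with the fingers at 90 degrees, standing straight up. Finish still holding it there, since it springs shut when let go, and leave the other things on the bench alone.

Things in the scene. Friction and masses are not known exactly. Their poses are not given: they have to be found in the camera images.
- carton: open cardboard carton, fixed. Inside 320 (its x) by 300 mm (y), walls 5 mm, rim 165 mm above the bench. Origin: centre of its underside; x runs along its long flaps, away from the robot, y left, z up. Games fill it to 105 mm above the bench; on them the top layer has just been begun in its right half (y < 0). Right long flap and short flaps hang outside, up to 32 mm out from the walls
- game_corner: blue game box with dial picture, 100 (x) x 140 (y) x 50 mm high, 0.32 kg, loose, lying flat in the far right corner of the carton (high x, low y) with about 2 mm of play to the walls. Origin: centre of its underside, 105 mm above the bench; its top is 10 mm below the carton's rim; axes as the carton's
- game_loose: the game box to butt up, same make, size and axes, 0.25 to 0.42 kg, loose, flat on the same level in the right half of the carton, nearer the robot than game_corner, about 20 to 58 mm short of it, skewed up to 0.05 rad. Some 60 mm or more are free between it and the carton's near wall. It slides at 2 to 7 N. Origin: centre of its underside
- carton_flap (a joint): left long flap, stiff board 326 (along carton x) x 150 x 5 mm, creased at the left rim. 0 rad: closed, level over the left half, free edge on the carton's midline; 1.571: straight up; 2.3: stop. Starts 0.12 to 0.3. Sprung: 0.2 N m/rad towards 0.42 rad, weight 60 g, friction 0.025 N m; let go, it springs back to 0.35 or less. Straight up needs about 2 N at the edge
- flap_hinge (a point): middle of the flap's crease on the carton's left rim: 150 mm left of the carton's centre, 165 mm above the bench, on the flap's inner face (underside). Axes turn with the flap: x along the crease, -y along the flap to its free edge, z out of its outer face
- flap_edge (a point): middle of the flap's free edge, on its inner face (underside), 150 mm from the crease; axes as flap_hinge. Beside the flap, 55 mm beyond the carton's left wall, stands a fixed taped carton 205 mm high (250 x 200 mm), so the flap cannot be folded right back. The flap opens by lifting this edge from below; pushed edge-on it jams
- game_waiting: a third game box like the two in the carton, waiting on the bench to the right of the carton; bystander, leave alone. 100 x 140 x 50 mm; origin under its centre
- dial_stack_a: wrapped stack of eight black game dials, 100 mm across, 72 mm high, on the bench at the right; bystander. Origin under its centre
- dial_stack_b: wrapped stack of five black game dials, 100 mm across, 45 mm high, on the bench at the right; bystander. Origin under its centre
- label_roll: white roll of address labels lying flat, 90 mm across, 50 mm high, on the bench to the right of the carton; bystander. Origin under its centre
Things that resemble listed ones, but are neither listed nor needed, are in the scene too. Leave any red look-alike of the game_loose alone.

How it is judged:
By the outcome, as a careful person would: the job done as asked, in the order asked, and still so for the second after the job is handed in, while the arm keeps its last pose, push and grip.
It also fails if it takes over 53 s, if anything falls off the work surface, if the arm or the gripper's body presses on something with over 40 N, if the wrist force passes 120 N, or if a joint passes its speed limit or range.

## Working session

There is one attempt and no reset: what is moved stays moved. The work goes in short steps, Python scripts to look and compute and a shell command to move; the robot and the scene stay as the last step left them, time stands still between calls to the robot, and variables do not carry over. Pictures are saved under pics/ and viewed, at most 10 in all, crops included, and the job is handed in when it is done.

```bash
mkdir -p pics; ls; cat > h.py <<'E'
import numpy as np, cv2
from cell import ctrl, imaging, job_done
def cal(n):
    c=imaging.get_calibration(n); return np.array(c["camera_matrix"]),np.array(c["world_to_cam"]),c
def ray(n,u,v,z,c=None):
    K,T,_=c or cal(n); d=np.linalg.solve(K,[u,v,1.0]); d=np.array([d[0],-d[1],-d[2]])
    R=T[:3,:3]; o=-R.T@T[:3,3]; d=R.T@d; return o+d*(z-o[2])/d[2]
def proj(n,p,c=None):
    K,T,_=c or cal(n); q=T[:3,:3]@np.array(p,float)+T[:3,3]; q=K@np.array([q[0],-q[1],-q[2]]); return q[:2]/q[2]
E
python3 - <<'E'
from h import *
for n in("top","scene"):
    cv2.imwrite(f"pics/{n}0.png",imaging.get_image(n)); print(cal(n))
s=ctrl.get_state(); print(s)
E
```

```text
pics
(array([[427.52800746,   0.        , 312.39400158],
       [  0.        , 427.52800746, 201.43397487],
       [  0.        ,   0.        ,   1.        ]]), array([[ 2.43287204e-02, -9.99703330e-01, -1.16842505e-03,
        -9.77964397e+01],
       [ 9.93675048e-01,  2.40538170e-02,  1.09687340e-01,
        -5.41692687e+02],
       [-1.09626694e-01, -3.82958744e-03,  9.93965453e-01,
        -1.15132090e+03],
       [ 0.00000000e+00,  0.00000000e+00,  0.00000000e+00,
         1.00000000e+00]]), {'camera_matrix': array([[427.52800746,   0.        , 312.39400158],
       [  0.        , 427.52800746, 201.43397487],
       [  0.        ,   0.        ,   1.        ]]), 'world_to_cam': array([[ 2.43287204e-02, -9.99703330e-01, -1.16842505e-03,
        -9.77964397e+01],
       [ 9.93675048e-01,  2.40538170e-02,  1.09687340e-01,
        -5.41692687e+02],
       [-1.09626694e-01, -3.82958744e-03,  9.93965453e-01,
        -1.15132090e+03],
       [ 0.00000000e+00,  0.00000000e+00,  0.00000000e+00,
         1.00000000e+00]])})
(array([[415.08241225,   0.        , 325.00364603],
       [  0. 
[... 975 characters left out ...]
.1, 'joint_pos': array([-1.40563304e+00,  4.91483736e-01,  1.55938741e+00, -3.34856640e-06,
        1.09173695e+00, -1.05596709e-01]), 'joint_velocities': array([-0.00151203, -0.00030348, -0.00225217, -0.00311307, -0.00089711,
       -0.00070486]), 'joint_efforts': array([ 4.01922254e-03, -6.13622546e+01, -2.58604950e+01,  6.94710924e-02,
        4.70134697e-02, -5.44349155e-05]), 'tcp_pos': array([ 167.15085188, -602.00075291,  214.13022868]), 'ee_rot': array([-3.11184149e+00, -4.23876267e-01,  5.21467871e-05]), 'contact_force': array([-1.15032116, -0.38975393,  0.77098198]), 'ft_torque': array([-0.01342909,  0.03319422, -0.00754787]), 'gripper_force': 0.0, 'finger_gap': 0.9972482920575954}
```

View pics/top0.png

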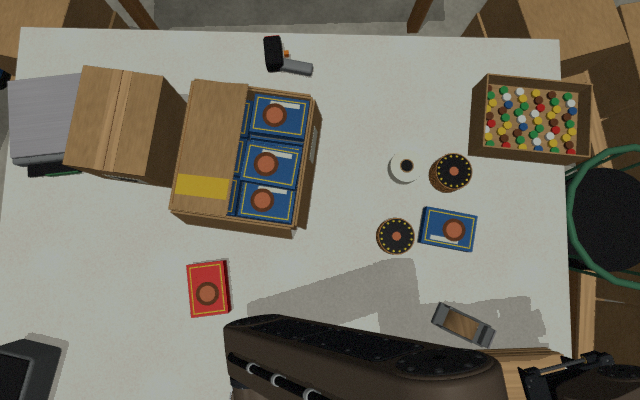

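View pics/scene0.png

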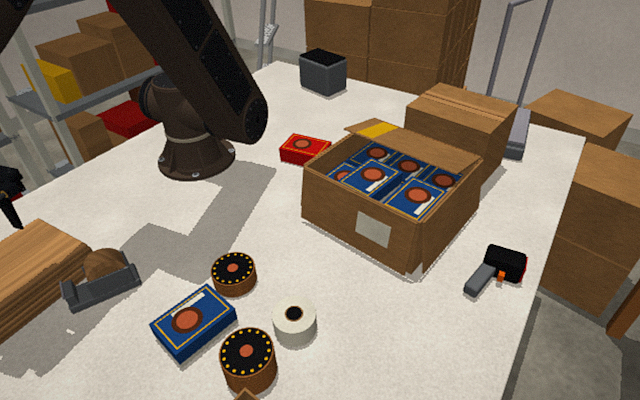

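The top view shows three blue boxes in the carton: (278,115) in the far corner, (267,163) and (263,200). The red look-alike is at (208,288) on the bench. Next I enlarge the carton to see which of these lie in the top layer.

```bash
python3 - <<'E'
import cv2,numpy as np
t=cv2.imread("pics/top0.png")[70:245,160:335]; s=cv2.imread("pics/scene0.png")[110:290,290:490]
t=cv2.resize(t,(560,560),interpolation=cv2.INTER_CUBIC) 
cv2.imwrite("pics/crop_t.png",t)
E
```

```text
(no output)
```

View pics/crop_t.png

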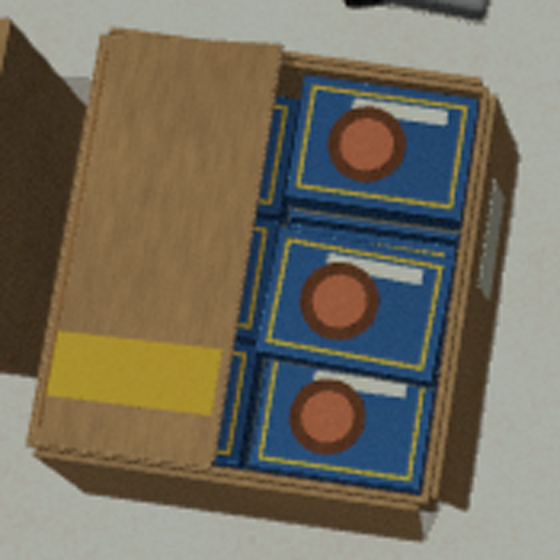

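Crop pixels: the corner game is at about (390,150), and the loose game in the top layer at about (355,300), overlapping the lower-layer box at (340,415). The loose game fits the description: it is raised, skewed and short of the corner game. The lower one is just fill, and the red one on the bench is the look-alike. Now I measure poses.

```bash
python3 - <<'E'
from h import *
c=cal("top")
P={"rimOut(165)":(165,[(490,85),(437,505),(35,445),(105,30)]),"corner":(155,[(300,77),(481,98),(460,220),(287,203)]),"loose":(155,[(278,226),(457,251),(433,382),(260,360)])}
for k,(z,l) in P.items():
    q=np.array([ray("top",160+(u+.5)/3.2-.5,70+(v+.5)/3.2-.5,z,c)[:2] for u,v in l]); 
    print(k,q.round(1).tolist(),"ctr",q.mean(0).round(1)); e=np.roll(q,-1,0)-q
    print(np.hypot(*e.T).round(1),np.degrees(np.arctan2(e[:,1],e[:,0])).round(1))
E
```

```text
rimOut(165) [[794.9, -79.6], [464.5, -47.4], [502.7, 260.4], [832.5, 225.1]] ctr [648.6  89.6]
[332.  310.2 331.6 307.1] [174.4  82.9  -6.1 -97. ]
corner [[801.5, 71.3], [787.7, -72.7], [688.6, -58.7], [699.0, 77.5]] ctr [744.2   4.3]
[144.6 100.1 136.6 102.7] [-95.5 172.   85.6  -3.4]
loose [[680.3, 83.8], [663.7, -57.0], [559.9, -41.2], [573.9, 93.3]] ctr [619.5  19.7]
[141.8 105.  135.3 106.9] [-96.7 171.4  84.1  -5.1]
```

Poses:
- Carton centre is at about (649,90), yaw about -0.113.
- The loose game is about 25 mm short of the corner game.

Plan: close the fingers, line tool y up with carton x, and push from the near side. I turn first, then travel.

```bash

python3 -m handwheel '[{"rz":-1,"gripper":0},{"rz":-1,"gripper":0},{"rz":-1,"gripper":0},{"rz":-1,"gripper":0},{"rz":-1,"gripper":0}]'
python3 -m handwheel '[{"rz":-1,"gripper":0},{"rz":-1,"gripper":0},{"rz":-1,"gripper":0},{"rz":-1,"gripper":0},{"rz":-1,"gripper":0}]'
python3 -m handwheel '[{"rz":-1,"gripper":0},{"rz":-0.9,"gripper":0},{"dx":0.5,"dy":0.2,"gripper":0},{"dx":0.9,"dy":0.4,"gripper":0},{"dx":0.9,"dy":0.4,"gripper":0}]'
python3 -m handwheel '[{"dx":0.9,"dy":0.4,"gripper":0},{"dx":0.9,"dy":0.4,"gripper":0},{"dx":0.9,"dy":0.4,"gripper":0},{"dx":0.9,"dy":0.4,"gripper":0},{"dx":0.9,"dy":0.4,"gripper":0}]'
python3 -m handwheel '[{"dx":0.9,"dy":0.4,"gripper":0},{"dx":0.9,"dy":0.4,"gripper":0},{"dx":0.9,"dy":0.4,"gripper":0},{"dx":0.9,"dy":0.4,"gripper":0},{"dx":0.9,"dy":0.4,"gripper":0}]'
python3 - <<'E'
from h import *
from scipy.spatial.transform import Rotation as R
s=ctrl.get_state(); Q=R.from_rotvec(s["ee_rot"]).as_matrix()
print(s["tcp_pos"],Q.round(3).tolist(),s["joint_pos"].round(2))
print("tool delta/40 to (531,30):",(Q.T@(np.array([531,30,214])-s["tcp_pos"])/40).round(2))
E
```

```text
[ 167.15085188 -602.00075291  214.13022868] [[0.964, 0.267, -0.0], [0.267, -0.964, 0.001], [0.0, -0.001, -1.0]] [-1.41  0.49  1.56 -0.    1.09 -0.11]
tool delta/40 to (531,30): [ 12.99 -12.79   0.02]invalid input at $[0]: expected keys dx, dy, dz, rx, ry, rz, gripper
invalid input at $[0]: expected keys dx, dy, dz, rx, ry, rz, gripper
invalid input at $[0]: expected keys dx, dy, dz, rx, ry, rz, gripper
invalid input at $[0]: expected keys dx, dy, dz, rx, ry, rz, gripper
invalid input at $[0]: expected keys dx, dy, dz, rx, ry, rz, gripper
```

All keys are required in every row.

```bash

python3 -m handwheel '[{"dx":0,"dy":0,"dz":0,"rx":0,"ry":0,"rz":-1,"gripper":0},{"dx":0,"dy":0,"dz":0,"rx":0,"ry":0,"rz":-1,"gripper":0},{"dx":0,"dy":0,"dz":0,"rx":0,"ry":0,"rz":-1,"gripper":0},{"dx":0,"dy":0,"dz":0,"rx":0,"ry":0,"rz":-1,"gripper":0},{"dx":0,"dy":0,"dz":0,"rx":0,"ry":0,"rz":-1,"gripper":0}]'
python3 -m handwheel '[{"dx":0,"dy":0,"dz":0,"rx":0,"ry":0,"rz":-1,"gripper":0},{"dx":0,"dy":0,"dz":0,"rx":0,"ry":0,"rz":-1,"gripper":0},{"dx":0,"dy":0,"dz":0,"rx":0,"ry":0,"rz":-1,"gripper":0},{"dx":0,"dy":0,"dz":0,"rx":0,"ry":0,"rz":-1,"gripper":0},{"dx":0,"dy":0,"dz":0,"rx":0,"ry":0,"rz":-1,"gripper":0}]'
python3 -m handwheel '[{"dx":0,"dy":0,"dz":0,"rx":0,"ry":0,"rz":-1,"gripper":0},{"dx":0,"dy":0,"dz":0,"rx":0,"ry":0,"rz":-0.9,"gripper":0},{"dx":0.5,"dy":0.2,"dz":0,"rx":0,"ry":0,"rz":0,"gripper":0},{"dx":0.9,"dy":0.4,"dz":0,"rx":0,"ry":0,"rz":0,"gripper":0},{"dx":0.9,"dy":0.4,"dz":0,"rx":0,"ry":0,"rz":0,"gripper":0}]'
python3 -m handwheel '[{"dx":0.9,"dy":0.4,"dz":0,"rx":0,"ry":0,"rz":0,"gripper":0},{"dx":0.9,"dy":0.4,"dz":0,"rx":0,"ry":0,"rz":0,"gripper":0},{"dx":0.9,"dy":0.4,"dz":0,"rx":0,"ry":0,"rz":0,"gripper":0},{"dx":0.9,"dy":0.4,"dz":0,"rx":0,"ry":0,"rz":0,"gripper":0},{"dx":0.9,"dy":0.4,"dz":0,"rx":0,"ry":0,"rz":0,"gripper":0}]'
cat >> h.py <<'E'
from scipy.spatial.transform import Rotation as R
def go(*p):
    s=ctrl.get_state(); Q=R.from_rotvec(s["ee_rot"]).as_matrix()
    print("t",s["time"],s["tcp_pos"].round(1),"F",s["contact_force"].round(1),"j",s["joint_pos"].round(2),"toolx",Q[:,0].round(3),"tooly",Q[:,1].round(3))
    for q in p: print("delta/40 to",q,(Q.T@(np.array(q)-s["tcp_pos"])/40).round(2))
E
python3 -c "
from h import *
go((531,30,214))"
```

```text
time: 0.52
tcp_pos: [167.2, -602.1, 214.3]
ee_rot: [-2.908, -1.188, -0.0]
contact_force: [-0.1, 0.5, -0.4]
finger_gap: 0.705
gripper_force: 0.0
time: 0.93
tcp_pos: [167.2, -602.1, 214.3]
ee_rot: [-2.523, -1.87, -0.0]
contact_force: [-0.1, 0.2, -0.3]
finger_gap: 0.354
gripper_force: 0.0
time: 1.35
tcp_pos: [216.9, -514.3, 213.8]
ee_rot: [-2.341, -2.093, -0.001]
contact_force: [1.0, 0.4, 0.0]
finger_gap: 0.029
gripper_force: 0.0
time: 1.77
tcp_pos: [316.8, -343.2, 214.6]
ee_rot: [-2.34, -2.096, -0.0]
contact_force: [1.0, -0.1, -0.0]
finger_gap: 0.004
gripper_force: 0.0
t 1.7667 [ 316.8 -343.2  214.6] F [ 1.  -0.1 -0. ] j [-0.97  0.27  1.93  0.    0.94 -0.86] toolx [0.11  0.994 0.   ] tooly [ 0.994 -0.11  -0.   ]
delta/40 to (531, 30, 214) [9.86 4.3  0.01]
```

```bash

python3 -m handwheel '[{"dx":0.9,"dy":0.4,"dz":0,"rx":0,"ry":0,"rz":0,"gripper":0},{"dx":0.9,"dy":0.4,"dz":0,"rx":0,"ry":0,"rz":0,"gripper":0},{"dx":0.9,"dy":0.4,"dz":0,"rx":0,"ry":0,"rz":0,"gripper":0},{"dx":0.9,"dy":0.4,"dz":0,"rx":0,"ry":0,"rz":0,"gripper":0},{"dx":0.9,"dy":0.4,"dz":0,"rx":0,"ry":0,"rz":0,"gripper":0}]' >/dev/null
python3 -m handwheel '[{"dx":0.9,"dy":0.4,"dz":0,"rx":0,"ry":0,"rz":0,"gripper":0},{"dx":0.9,"dy":0.4,"dz":0,"rx":0,"ry":0,"rz":0,"gripper":0},{"dx":0.9,"dy":0.4,"dz":0,"rx":0,"ry":0,"rz":0,"gripper":0},{"dx":0.7,"dy":0.3,"dz":0,"rx":0,"ry":0,"rz":0,"gripper":0},{"dx":0,"dy":0,"dz":0,"rx":0,"ry":0,"rz":0,"gripper":0}]' >/dev/null
python3 -c "
from h import *
go((531,30,214))
cv2.imwrite('pics/w1.png',imaging.get_image('wrist')); cv2.imwrite('pics/s1.png',imaging.get_image('scene'))
c=cal('wrist'); print(c[0].round(1).tolist(),c[1].round(3).tolist())"
```

```text
t 2.6 [491.9 -42.5 214.4] F [-0.4 -0.5  0.1] j [-0.22  0.31  1.87  0.    0.96 -0.11] toolx [0.106 0.994 0.001] tooly [ 0.994 -0.106  0.   ]
delta/40 to (531, 30, 214) [1.91 0.78 0.01]
[[290.6, 0.0, 321.8], [0.0, 290.6, 198.6], [0.0, 0.0, 1.0]] [[0.994, -0.108, -0.001, -491.895], [0.104, 0.966, -0.238, 20.521], [0.026, 0.237, 0.971, -391.446], [0.0, 0.0, 0.0, 1.0]]
```

View pics/w1.png

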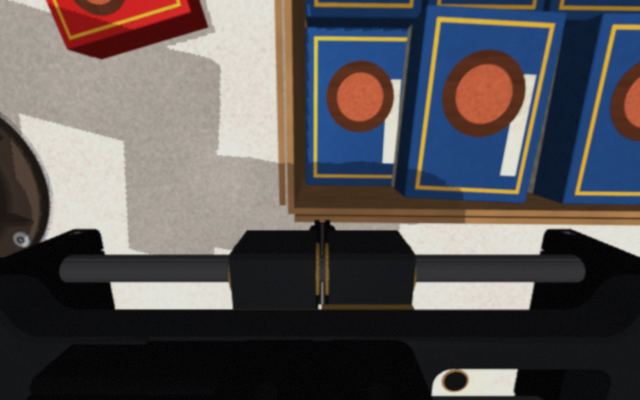

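The wrist view shows the near-right carton corner with its outer rim at (290,219). The loose game's top has corners (429,11), (563,17), (530,202) and (408,196). The corner game's near edge is at about (609,14)-(577,200).

```bash
python3 - <<'E'
from h import *
c=cal("wrist")
print("carton inner corner",ray("wrist",299,209,165,c).round(1),"left rim pt",ray("wrist",284,2,165,c).round(1),ray("wrist",292,205,165,c).round(1))
for p in [(429,11),(563,17),(530,202),(408,196)]: print("loose",ray("wrist",*p,155,c).round(1))
for p in [(609,14),(565,200)]: print("corner",ray("wrist",*p,155,c).round(1))
E
```

```text
carton inner corner [472.5 -40.1 165. ] left rim pt [480.7 103.4 165. ] [467.5 -36.3 165. ]
loose [580.4  90.7 155. ]
loose [674.2  76.7 155. ]
loose [659.5 -57.2 155. ]
loose [560.8 -41.4 155. ]
corner [706.2  75.1 155. ]
corner [687.7 -58.5 155. ]
```

```bash

python3 -m handwheel '[{"dx":0.9,"dy":0.4,"dz":0,"rx":0,"ry":0,"rz":0,"gripper":0},{"dx":0.9,"dy":0.45,"dz":0,"rx":0,"ry":0,"rz":0,"gripper":0},{"dx":0.1,"dy":0.03,"dz":0.6,"rx":0,"ry":0,"rz":0,"gripper":0},{"dx":0,"dy":0,"dz":0.8,"rx":0,"ry":0,"rz":0,"gripper":0},{"dx":0,"dy":0,"dz":0.6,"rx":0,"ry":0,"rz":0,"gripper":0}]' >/dev/null
python3 -m handwheel '[{"dx":0,"dy":0,"dz":0.3,"rx":0,"ry":0,"rz":0,"gripper":0},{"dx":0,"dy":0,"dz":0.05,"rx":0,"ry":0,"rz":0,"gripper":0},{"dx":0,"dy":0,"dz":0,"rx":0,"ry":0,"rz":0,"gripper":0}]'
python3 -m handwheel '[{"dx":0,"dy":0.25,"dz":0,"rx":0,"ry":0,"rz":0,"gripper":0},{"dx":0,"dy":0.15,"dz":0,"rx":0,"ry":0,"rz":0,"gripper":0},{"dx":0,"dy":0.1,"dz":0,"rx":0,"ry":0,"rz":0,"gripper":0},{"dx":0,"dy":0,"dz":0,"rx":0,"ry":0,"rz":0,"gripper":0}]'
python3 -c "
from h import *
go()"
```

```text
time: 3.37
tcp_pos: [533.2, 24.3, 120.2]
ee_rot: [-2.341, -2.094, 0.002]
contact_force: [-0.0, -0.6, 0.7]
finger_gap: 0.005
gripper_force: 0.0
time: 3.7
tcp_pos: [554.7, 22.8, 121.3]
ee_rot: [2.339, 2.095, 0.002]
contact_force: [0.1, 0.6, -0.1]
finger_gap: 0.003
gripper_force: 0.0
t 3.7 [554.7  22.8 121.3] F [ 0.1  0.6 -0.1] j [-0.08  0.51  1.83 -0.    0.8   0.03] toolx [ 0.11   0.994 -0.   ] tooly [ 0.994 -0.11   0.002]
```

```bash

python3 -m handwheel '[{"dx":0,"dy":0.15,"dz":0,"rx":0,"ry":0,"rz":0,"gripper":0},{"dx":0,"dy":0.15,"dz":0,"rx":0,"ry":0,"rz":0,"gripper":0}]' | grep -E "tcp|force:"
python3 -m handwheel '[{"dx":0,"dy":0.15,"dz":0,"rx":0,"ry":0,"rz":0,"gripper":0},{"dx":0,"dy":0.1,"dz":0,"rx":0,"ry":0,"rz":0,"gripper":0}]' | grep -E "tcp|force:"
python3 -m handwheel '[{"dx":0,"dy":0.1,"dz":0,"rx":0,"ry":0,"rz":0,"gripper":0},{"dx":0,"dy":0.05,"dz":0,"rx":0,"ry":0,"rz":0,"gripper":0}]' | grep -E "tcp|force:"
python3 -c "
from h import *
cv2.imwrite('pics/w2.png',imaging.get_image('wrist'));cv2.imwrite('pics/t2.png',imaging.get_image('top')); cv2.imwrite('pics/wc2.png',cv2.resize(cv2.imread('pics/w2.png')[0:260,280:640],None,fx=2,fy=2))
go()"
```

```text
tcp_pos: [565.4, 21.8, 120.9]
contact_force: [-2.1, -0.7, 1.3]
gripper_force: 1.5
tcp_pos: [575.7, 20.7, 120.8]
contact_force: [-5.7, 0.8, 4.9]
gripper_force: 3.0
tcp_pos: [581.6, 20.1, 120.7]
contact_force: [-4.8, 0.6, 5.1]
gripper_force: 2.7
t 4.3 [581.7  20.  120.6] F [-0.5 -0.5  0.2] j [-0.08  0.54  1.76 -0.    0.84  0.03] toolx [ 0.11   0.994 -0.   ] tooly [ 0.994 -0.11   0.001]
```

View pics/wc2.png

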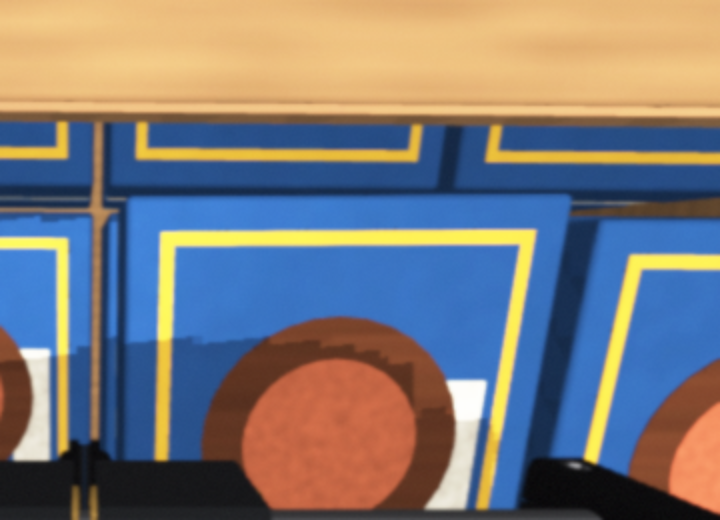

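The gap to the corner game is now about 14 px (~8 mm), between crop (570,200) and (598,220). I continue gently until the force jumps.

```bash

for i in 1; do
python3 -m handwheel '[{"dx":0,"dy":0.08,"dz":0,"rx":0,"ry":0,"rz":0,"gripper":0},{"dx":0,"dy":0.05,"dz":0,"rx":0,"ry":0,"rz":0,"gripper":0}]' | grep -E "tcp|force:"
python3 -m handwheel '[{"dx":0,"dy":0.05,"dz":0,"rx":0,"ry":0,"rz":0,"gripper":0}]' | grep -E "tcp|force:"
python3 -m handwheel '[{"dx":0,"dy":0.05,"dz":0,"rx":0,"ry":0,"rz":0,"gripper":0}]' | grep -E "tcp|force:"
done
python3 -c "
from h import *
cv2.imwrite('pics/w3.png',imaging.get_image('wrist')); cv2.imwrite('pics/wc3.png',cv2.resize(cv2.imread('pics/w3.png')[50:260,440:640],None,fx=2.8,fy=2.8))
go()"
```

```text
tcp_pos: [586.5, 19.5, 120.5]
contact_force: [-3.0, 0.4, 1.9]
gripper_force: 1.8
tcp_pos: [587.9, 19.4, 120.4]
contact_force: [-17.1, 2.1, 9.3]
gripper_force: 9.2
tcp_pos: [587.9, 19.4, 120.4]
contact_force: [-25.6, 2.2, 17.3]
gripper_force: 13.9
t 4.6833 [587.8  19.4 120.5] F [-17.9   2.   10.9] j [-0.08  0.55  1.74 -0.    0.85  0.03] toolx [ 0.11   0.994 -0.   ] tooly [ 0.994 -0.11  -0.007]
```

View pics/wc3.png

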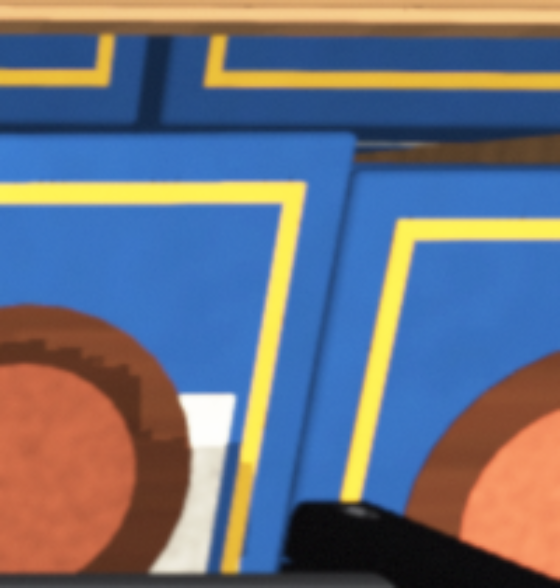

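The loose game now lies flush. The seam is closed and even along crop (350,160)-(290,500), and the force jumped to 25 N. Back off, rise and tilt the tool about 50° towards the left.

```bash

python3 -m handwheel '[{"dx":0,"dy":-0.3,"dz":0,"rx":0,"ry":0,"rz":0,"gripper":0},{"dx":0,"dy":-0.4,"dz":0,"rx":0,"ry":0,"rz":0,"gripper":0},{"dx":0,"dy":-0.1,"dz":-0.4,"rx":0,"ry":0,"rz":0,"gripper":0},{"dx":0,"dy":0,"dz":-0.8,"rx":0,"ry":0,"rz":0,"gripper":0},{"dx":0,"dy":0,"dz":-0.8,"rx":0,"ry":0,"rz":0,"gripper":0}]' | grep -E "tcp|force:"
python3 -m handwheel '[{"dx":0,"dy":0,"dz":-0.8,"rx":0,"ry":0,"rz":0,"gripper":0},{"dx":0,"dy":0,"dz":-0.6,"rx":0,"ry":0,"rz":0,"gripper":0},{"dx":0,"dy":0,"dz":-0.1,"rx":0,"ry":0.5,"rz":0,"gripper":0},{"dx":0,"dy":0,"dz":0,"rx":0,"ry":0.9,"rz":0,"gripper":0},{"dx":0,"dy":0,"dz":0,"rx":0,"ry":0.9,"rz":0,"gripper":0}]' | grep -E "tcp|force:"
python3 -m handwheel '[{"dx":0,"dy":0,"dz":0,"rx":0,"ry":0.9,"rz":0,"gripper":0},{"dx":0,"dy":0,"dz":0,"rx":0,"ry":0.9,"rz":0,"gripper":0},{"dx":0,"dy":0,"dz":0,"rx":0,"ry":0.9,"rz":0,"gripper":0},{"dx":0,"dy":0,"dz":0,"rx":0,"ry":0.9,"rz":0,"gripper":0},{"dx":0,"dy":0,"dz":0,"rx":0,"ry":0.9,"rz":0,"gripper":0}]' | grep -E "tcp|force:"
python3 -m handwheel '[{"dx":0,"dy":0,"dz":0,"rx":0,"ry":0.9,"rz":0,"gripper":0},{"dx":0,"dy":0,"dz":0,"rx":0,"ry":0.9,"rz":0,"gripper":0},{"dx":0,"dy":0,"dz":0,"rx":0,"ry":0,"rz":0,"gripper":0}]' | grep -E "tcp|force:"
cat >> h.py <<'E'
C=np.array([650,91.5]);ex=np.array([.9936,-.1128]);ey=np.array([.1128,.9936])
def W(x,y,z): return np.r_[C+x*ex+y*ey,z].round(1)
def loc():
    s=ctrl.get_state();d=s["tcp_pos"][:2]-C; z=R.from_rotvec(s["ee_rot"]).as_matrix()[:,2]
    print("local",(d@ex).round(1),(d@ey).round(1),"z",s["tcp_pos"][2].round(1),"toolz local",(z[:2]@ex).round(3),(z[:2]@ey).round(3),z[2].round(3))
E
python3 -c "
from h import *
cv2.imwrite('pics/s4.png',cv2.resize(imaging.get_image('scene')[60:300,220:540],None,fx=2.4,fy=2.4))
go(W(-78,-45,165),W(-78,30,150));loc()"
```

```text
tcp_pos: [558.3, 22.6, 201.0]
contact_force: [-0.6, -0.8, 0.9]
gripper_force: 0.0
tcp_pos: [559.5, 23.2, 261.9]
contact_force: [-0.5, 0.3, 0.0]
gripper_force: 0.0
tcp_pos: [559.3, 22.0, 261.1]
contact_force: [0.8, 0.0, -0.7]
gripper_force: 0.0
tcp_pos: [558.7, 21.1, 258.9]
contact_force: [-0.9, -0.9, -0.9]
gripper_force: 0.0
t 6.2333 [558.8  21.3 259.3] F [-0.1  0.4  0.1] j [-0.45  0.46  1.76  0.82  1.37 -0.7 ] toolx [0.075 0.649 0.757] tooly [ 0.994 -0.112 -0.002]
delta/40 to [567.4  55.6 165. ] [-1.21  0.12  2.2 ]
delta/40 to [575.9 130.1 150. ] [-0.27  0.13  3.87]
local -82.7 -80.0 z 259.3 toolz local -0.002 0.757 -0.653
```

View pics/s4.png

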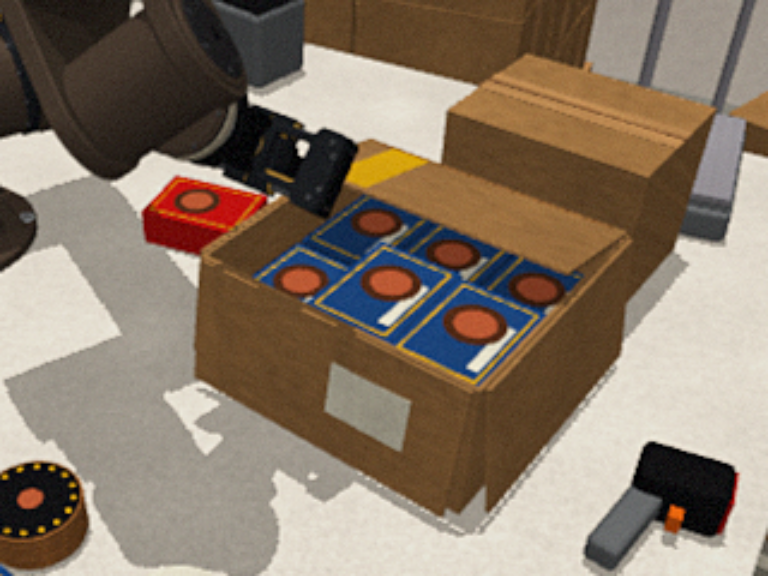

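The scene shows both games flush, with the corner game still in its corner and the tilted tool clear above. Next: dip into the free near space, then slide the tip under the flap edge.

```bash

python3 -m handwheel '[{"dx":-0.3,"dy":0.06,"dz":0.5,"rx":0,"ry":0,"rz":0,"gripper":0},{"dx":-0.5,"dy":0.06,"dz":0.8,"rx":0,"ry":0,"rz":0,"gripper":0},{"dx":-0.45,"dy":0,"dz":0.75,"rx":0,"ry":0,"rz":0,"gripper":0},{"dx":-0.2,"dy":0,"dz":0.35,"rx":0,"ry":0,"rz":0,"gripper":0},{"dx":0,"dy":0,"dz":0,"rx":0,"ry":0,"rz":0,"gripper":0}]' | grep -E "tcp|force:"
python3 -c "
from h import *
loc()
for t in (.12,.2,.3): print(t,proj('scene',W(163,150-150*np.cos(t),165+150*np.sin(t))).round(1),proj('scene',W(-163,150-150*np.cos(t),165+150*np.sin(t))).round(1))"
python3 -m handwheel '[{"dx":0.2,"dy":0,"dz":0.2,"rx":0,"ry":0,"rz":0,"gripper":0},{"dx":0.4,"dy":0,"dz":0.4,"rx":0,"ry":0,"rz":0,"gripper":0},{"dx":0.3,"dy":0,"dz":0.4,"rx":0,"ry":0,"rz":0,"gripper":0},{"dx":0.1,"dy":0,"dz":0.2,"rx":0,"ry":0,"rz":0,"gripper":0},{"dx":0,"dy":0,"dz":0,"rx":0,"ry":0,"rz":0,"gripper":0}]' | grep -E "tcp|force:"
python3 -c "
from h import *
loc();go()"
```

```text
tcp_pos: [566.4, 58.3, 151.5]
contact_force: [-1.0, 0.2, -0.1]
gripper_force: 0.0
local -79.4 -42.4 z 151.5 toolz local -0.007 0.756 -0.654
0.12 [455.1 181.3] [342.  135.3]
0.2 [456.4 176.7] [342.5 131.1]
0.3 [458.3 170.8] [343.4 125.8]
tcp_pos: [574.1, 120.5, 154.4]
contact_force: [0.3, -0.2, -0.1]
gripper_force: 0.0
local -78.7 20.3 z 154.4 toolz local -0.003 0.757 -0.653
t 7.0667 [574.1 120.5 154.4] F [ 0.3 -0.2 -0.1] j [-0.27  0.6   1.87  0.98  1.12 -0.82] toolx [0.068 0.65  0.757] tooly [ 0.994 -0.107  0.002]
```

The tip is at local y=20, z=154, under the flap and clear of it. Now raise it along the arc around the crease.

```bash

python3 -m handwheel '[{"dx":0.2,"dy":0,"dz":-0.13,"rx":0,"ry":0,"rz":0,"gripper":0},{"dx":0.3,"dy":0,"dz":-0.2,"rx":0,"ry":0,"rz":0,"gripper":0},{"dx":0.3,"dy":0,"dz":-0.2,"rx":0,"ry":0,"rz":0,"gripper":0},{"dx":0.3,"dy":0,"dz":-0.2,"rx":0,"ry":0,"rz":0,"gripper":0},{"dx":0.3,"dy":0,"dz":-0.2,"rx":0,"ry":0,"rz":0,"gripper":0}]' | grep -E "tcp|force:"
python3 -m handwheel '[{"dx":0.3,"dy":0,"dz":0,"rx":0,"ry":0,"rz":0,"gripper":0},{"dx":0.3,"dy":0,"dz":-0.05,"rx":0,"ry":0,"rz":0,"gripper":0},{"dx":0.35,"dy":0,"dz":0,"rx":0,"ry":0,"rz":0,"gripper":0},{"dx":0.3,"dy":0,"dz":0.08,"rx":0,"ry":0,"rz":0,"gripper":0},{"dx":0.3,"dy":0,"dz":0.08,"rx":0,"ry":0,"rz":0,"gripper":0}]' | grep -E "tcp|force:"
python3 -c "
from h import *
loc();go()
cv2.imwrite('pics/s5.png',cv2.resize(imaging.get_image('scene')[40:280,220:540],None,fx=2.4,fy=2.4))"
```

```text
tcp_pos: [575.2, 126.1, 221.5]
contact_force: [1.4, -0.1, -0.6]
gripper_force: 0.3
tcp_pos: [580.0, 170.9, 264.8]
contact_force: [-0.3, -1.4, -0.8]
gripper_force: 0.6
local -78.5 71.0 z 264.8 toolz local -0.001 0.758 -0.653
t 7.9 [580.  170.9 264.8] F [-0.3 -1.4 -0.8] j [-0.18  0.45  1.78  0.94  1.21 -0.56] toolx [0.072 0.649 0.758] tooly [ 0.994 -0.111  0.001]
```

View pics/s5.png

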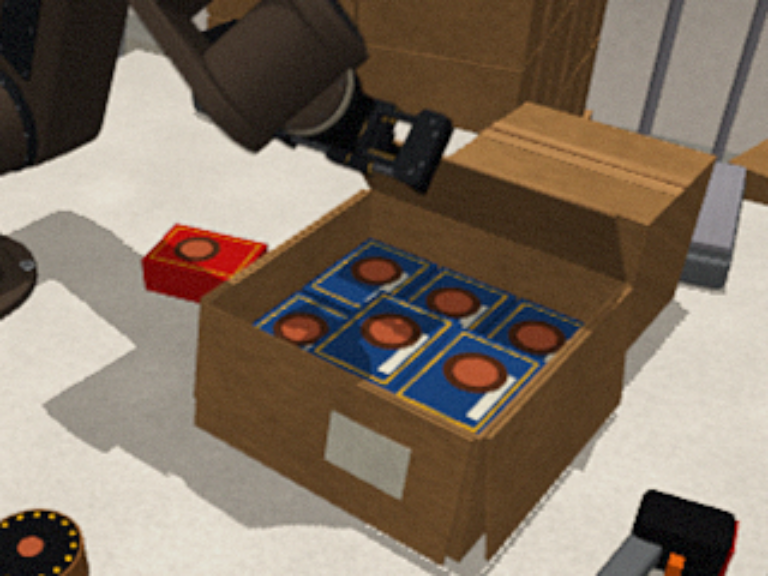

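The flap is up to about 55° on the fingertip, with no strain. Continue along the arc and stop slightly short of vertical.

```bash

python3 -m handwheel '[{"dx":0.3,"dy":0,"dz":0.1,"rx":0,"ry":0,"rz":0,"gripper":0},{"dx":0.3,"dy":0,"dz":0.15,"rx":0,"ry":0,"rz":0,"gripper":0},{"dx":0.3,"dy":0,"dz":0.15,"rx":0,"ry":0,"rz":0,"gripper":0},{"dx":0.2,"dy":0,"dz":0.15,"rx":0,"ry":0,"rz":0,"gripper":0},{"dx":0.15,"dy":0,"dz":0.12,"rx":0,"ry":0,"rz":0,"gripper":0}]' | grep -E "tcp|force:"
python3 -m handwheel '[{"dx":0.1,"dy":0,"dz":0.1,"rx":0,"ry":0,"rz":0,"gripper":0},{"dx":0.08,"dy":0,"dz":0.08,"rx":0,"ry":0,"rz":0,"gripper":0},{"dx":0.04,"dy":0,"dz":0.04,"rx":0,"ry":0,"rz":0,"gripper":0},{"dx":0,"dy":0,"dz":0,"rx":0,"ry":0,"rz":0,"gripper":0}]' | grep -E "tcp|force:"
python3 -c "
from h import *
loc();go()"
```

```text
tcp_pos: [585.6, 224.7, 284.6]
contact_force: [-0.4, -1.3, 0.4]
gripper_force: 0.9
tcp_pos: [586.8, 236.0, 285.0]
contact_force: [0.2, -1.7, 1.5]
gripper_force: 0.7
local -79.1 136.4 z 285.0 toolz local -0.003 0.758 -0.652
t 8.7 [586.8 236.  285. ] F [ 0.2 -1.7  1.5] j [-0.06  0.43  1.74  0.97  1.16 -0.45] toolx [0.072 0.649 0.758] tooly [ 0.994 -0.109 -0.   ]
```

```bash

python3 -m handwheel '[{"dx":0.1,"dy":0,"dz":0.12,"rx":0,"ry":0,"rz":0,"gripper":0},{"dx":0,"dy":0,"dz":0,"rx":0,"ry":0,"rz":0,"gripper":0},{"dx":0,"dy":0,"dz":0,"rx":0,"ry":0,"rz":0,"gripper":0}]' | grep -E "tcp|force:"
python3 -c "
from h import *
loc()
t=imaging.get_image('top');s=imaging.get_image('scene')
cv2.imwrite('pics/t6raw.png',t);cv2.imwrite('pics/s6raw.png',s)
a=cv2.resize(t[50:250,155:335],None,fx=2.2,fy=2.9,interpolation=cv2.INTER_CUBIC)
b=cv2.resize(s[40:240,340:500],None,fx=2.4,fy=2.9,interpolation=cv2.INTER_CUBIC)
cv2.imwrite('pics/m6.png',np.hstack([a,b]));print(a.shape,b.shape)
for n in('top','scene'):
  print(n,'crease',proj(n,W(163,150,165)).round(1),proj(n,W(-163,150,165)).round(1))
  for th in(1.47,1.57,1.67): print(th,proj(n,W(163,150-150*np.cos(th),165+150*np.sin(th))).round(1),proj(n,W(-163,150-150*np.cos(th),165+150*np.sin(th))).round(1))"
```

```text
tcp_pos: [587.6, 241.9, 284.9]
contact_force: [-0.7, -1.5, -0.0]
gripper_force: 0.8
local -78.9 142.4 z 284.9 toolz local -0.002 0.758 -0.653
(580, 396, 3) (580, 384, 3)
top crease [193.5  80.4] [171.3 207.8]
1.47 [181.4  54.5] [154.9 202. ]
1.57 [174.5  53.5] [147.7 201.1]
1.67 [167.8  52.7] [140.8 200.1]
scene crease [480.6 158.6] [373.3 119.5]
1.47 [492.4 107.1] [373.2  71.8]
1.57 [495.1 104.3] [376.4  69.7]
1.67 [497.6 102.2] [379.5  68.1]
```

View pics/m6.png

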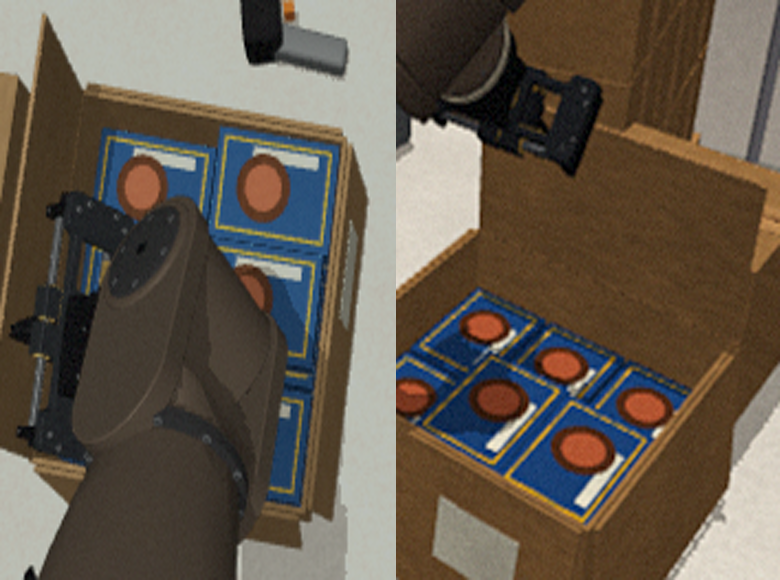

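Top crop: the flap's far free corner is at px (175.0,55.2) and the crease end at (193.6,81.7). That puts the flap at about 1.56 rad, and the tool position says the same (1.562). A sub-millimetre nudge, then a final enlarged check.

```bash

python3 -m handwheel '[{"dx":0.015,"dy":0,"dz":0.015,"rx":0,"ry":0,"rz":0,"gripper":0},{"dx":0,"dy":0,"dz":0,"rx":0,"ry":0,"rz":0,"gripper":0},{"dx":0,"dy":0,"dz":0,"rx":0,"ry":0,"rz":0,"gripper":0},{"dx":0,"dy":0,"dz":0,"rx":0,"ry":0,"rz":0,"gripper":0}]' | grep -E "tcp|force:"
python3 -c "
from h import *
loc()
t=imaging.get_image('top');s=imaging.get_image('scene')
a=cv2.resize(t[45:95,160:210],None,fx=8,fy=8,interpolation=cv2.INTER_CUBIC)
b=cv2.resize(s[90:175,450:505],(330,510),interpolation=cv2.INTER_CUBIC)
m=np.zeros((510,740,3),np.uint8);m[:400,:400]=a;m[:,410:]=b
cv2.imwrite('pics/m7.png',m)"
```

```text
tcp_pos: [587.7, 242.6, 285.1]
contact_force: [0.6, -2.3, -0.1]
gripper_force: 1.0
local -78.9 143.1 z 285.1 toolz local -0.002 0.758 -0.653
```

View pics/m7.png

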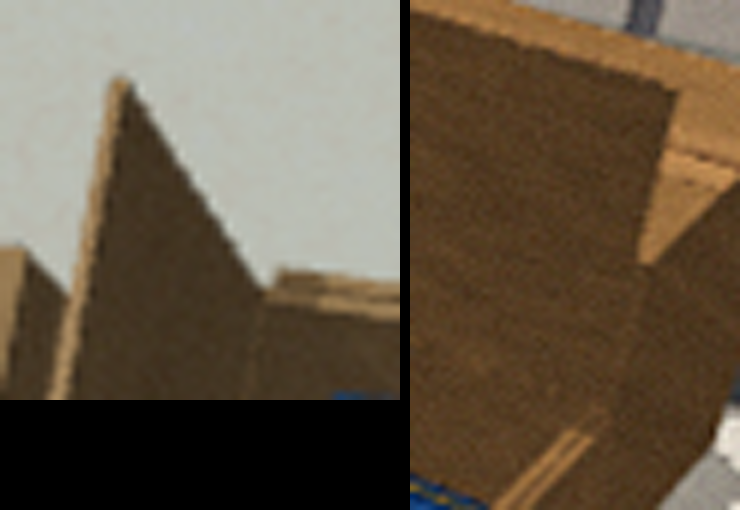

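The final check puts the free corner at top px (175.4,55.1) and scene px (494.3,104.9), about 1.55 rad. I add a 1.5 mm nudge, confirm it has settled, and hand in.

```bash

python3 -m handwheel '[{"dx":0.025,"dy":0,"dz":0.03,"rx":0,"ry":0,"rz":0,"gripper":0},{"dx":0,"dy":0,"dz":0,"rx":0,"ry":0,"rz":0,"gripper":0},{"dx":0,"dy":0,"dz":0,"rx":0,"ry":0,"rz":0,"gripper":0},{"dx":0,"dy":0,"dz":0,"rx":0,"ry":0,"rz":0,"gripper":0},{"dx":0,"dy":0,"dz":0,"rx":0,"ry":0,"rz":0,"gripper":0}]' | grep -E "tcp|force:"
python3 -c "
from h import *
loc(); print(job_done())"
```

```text
tcp_pos: [587.9, 244.3, 285.1]
contact_force: [0.3, -1.8, -0.5]
gripper_force: 0.8
local -78.9 144.8 z 285.1 toolz local -0.002 0.758 -0.652
the job is handed in; nothing more can be done
None
```

I slid the loose game flush against the corner game, which stayed in its corner, then raised the left flap and handed in at about 10 s with the closed fingers still holding it upright, at roughly 90° (camera and tool readings agree to about 0.03 rad).

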